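# Fish the sinker out of the dip tank

### The arm

A 6-joint arm with a two-finger parallel gripper is mounted at the origin on the work surface. World frame = base frame: x ahead of the robot, y to its left, z up, the work surface at z = 0. Lengths are in mm, angles in rad, forces in N, time in s.
With the tool pointing down it reaches from about 350 to 850 mm from the base axis. Payload 8.1 kg.
Tool frame: the origin (TCP) lies on the centre line of the jaws, within the pads' length; the fingertips stand 14 mm ahead of it and the grasp point (between the pads) lies 5 mm behind it; x points along the fingers, z is the direction in which the jaws open and shut, and the axes are right-handed (so a half turn about x gives the same grasp; the last joint's range is limited). The gripper opens to 93 mm and grips with 3 to 60 N. Pads are 15 mm wide; open, the fingers measure 128 mm over their backs; the gripper's body (75 mm by 188 mm) begins 65 mm behind the grasp point.
Start: joints at [1.071, 0.13, 1.488, -0, 1.523, -0.085], TCP at [241.784, 549.132, 208.835] pointing down, gripper open.
Joint ranges: [-2.96, 2.96], [-0.89, 2.26], [0.02, 2.5], [-1.34, 4.48], [0, 2.73], [-2.66, 2.66]. Speed limits (rad/s): [2.39, 2.39, 2.79, 3.14, 3.14, 3.14].

### API

Orientations are given as a unit quaternion [x, y, z, w].
In Python, from rig import r gives the robot as it stands. Calls block until the motion is done:
- r.movep(position, orientation): joint-space move of the TCP to a pose.
- r.move_linear(position, attitude=None, max_speed=150, max_force=None): straight line of the TCP; attitude=None keeps the orientation; max_speed is the mean speed in mm/s. With max_force (N) it stops when the force on the tool has changed by that much, and returns True; else False.
- r.movej(angles): joint-space move.
- r.gripper_to(opening, grasp_force=None): opening from 0.0 (shut) to 1.0 (fully open); grasp_force is the grip in N (None keeps the last); returns when the fingers have stopped.
- r.dwell(seconds).
- r.ik(position, orientation): joint angles nearest the present ones, or None.
- r.get_state(): the state.
- r.camera(name): name is "scene" or "top" or "wrist"; returns a dict with "frame" (480x640x3 uint8, red, green, blue), "camera_matrix" (3x3 intrinsics, pixels), "D" ([k1, k2, p1, p2, k3] as OpenCV has them; the pictures are not rectified), "R" (3x3) and "t" (3): a world point X has camera coordinates R X + t. Camera axes: x right, y down, z forward; pixel columns grow to the right and rows downward; lengths in mm; the calibration is good to about 2 mm. A picture is of the moment at which its call begins. There is no depth.
A pose or a line that the arm cannot do raises r.IKError and nothing moves.
- r.sign_off(): hands the job in, once; it reports no verdict.
The state is a dict: "time": time; "joints": joint angles; "joint_velocities": joint speeds; "tau": joint torques, N m; "tcp_pos": TCP position; "eef_rot": TCP orientation; "force": force on the tool from outside, world axes, zero at the start; "torque": the same for the moment, N m; "grip_width": opening from 0.0 (shut) to 1.0 (fully open).
Only numpy, scipy, OpenCV 4.12 (cv2) and the standard library are available. Lean on these libraries where they do the work, as an engineer would, in place of code of your own. Each camera call takes 0.05 s, during which the arm holds its last target.

### The job

The steel sinker has been left at the bottom of the deep, narrow glaze dip tank. Take the hooked picker from its stand, feel gently for the sinker's wire loop with the hook, stopping at first touch so as not to shove or rock the sinker or press hard, lift it out on the hook (fingers off the sinker) and set it down softly, flat in the green tray; then hang the picker back upright in its stand. Leave the cup, the jar and the ornament alone.

Things in the scene. Friction and masses are not known exactly. Their poses are not given: they have to be found in the camera images.
- tank: Blue open-topped plastic dip tank, fixed. Outside 180 (its x) x 64 (its y) x 125 mm high; inside 164 x 48 mm, walls 8 mm, floor 6 mm thick. Origin at the centre of the underside, z up; the long way of the mouth is its x.
- sinker_mid (a point): Centre of the loose sinker: white steel bar 80 (x) x 36 (y) x 20 mm high, about 0.45 kg, flat on the tank's floor, lengthwise with the tank within 3 degrees, up to 14 mm off its centre along its x. Axes: x along the bar, z up. Pushed by its loop it resists with 1.5 to 4 N before it slides or rocks; hung by the loop it tilts up to about 35 degrees.
- loop_foot (a point): Middle of the sinker's top. Here stands a very stiff brass wire loop: 5 mm wire, legs at y = -17 and +17 mm, 45 mm long to the axis of a cross-bar parallel to y. It leans by an UNMEASURED fixed angle, from 37 degrees toward -x to 37 degrees toward +x: the cross-bar is 27 mm toward -x to 27 mm toward +x of this point and 36 to 45 mm above it. Axes as the sinker's, not the loop's.
- tray: Green shallow plastic tray, fixed, 180 (x) x 135 (y) mm outside, rim 14 mm high, walls and floor 4 mm. Origin at the centre of the underside.
- stand: Wooden stand of the picker, fixed: two feet (together 100 x 90 mm), a back post on its +x side, and a flat two-pronged fork 115 mm above the table whose slot (12 mm wide, along the stand's x, centred on y = 0) is open toward the stand's -x; the prongs reach from x = -23 to x = +45 mm. Origin on the table straight below the hanging place; z up.
- stand_seat (a point): The hanging place: point on the top of the fork, in the middle of the slot, 115 mm above the table, where the middle of the collar's underside rests. Axes as the stand's.
- picker_grip (a point): Middle of the picker's red handle, 22 x 22 mm square and 50 mm tall, hung upright in the stand at the start. Axes: z up along the rod, x the way the hook points (at first the stand's x). The picker weighs about 0.12 kg. Lift it a little and slide it out of the fork to the stand's -x, or lift it straight up (the hook fits the slot).
- picker_hook (a point): Point on the picker's rod axis at the height of the hook's toe axis, 136 mm below picker_grip; same axes. Rod and hook are 6 mm round bar. The toe runs 16 mm along +x from here and ends in an upturned tip, top 11 mm above this point, with a 10 mm gap between rod and tip. A collar 32 mm across, underside 105 mm above this point (31 mm below picker_grip), rests on the fork.
- cup: White cup, 72 mm across and 75 mm high, loose; origin at the centre of its underside. Leave alone.
- jar: Closed green glass jar, 64 mm across and 85 mm high, loose; origin at the centre of its underside. Leave alone.
- ornament: Flat white fish ornament, about 81 x 52 x 10 mm, loose; origin under its round body. Leave alone.
Things that resemble listed ones, but are neither listed nor needed, are in the scene too. There is more than one size of the part that bears sinker_mid; the job needs the smallest.

How it is judged:
By the outcome, as a careful person would: the job done as asked, in the order asked, and still so for the second after the job is handed in, with the robot touching nothing.
It also fails if it takes over 67 s, if anything falls off the work surface, if the arm or the gripper's body presses on something with over 40 N, if the wrist force passes 120 N, or if a joint passes its speed limit or range.

## Working session

There is one attempt and no reset: what is moved stays moved. The work goes in short steps, each a Python script; the robot and the scene stay as the last script left them, time stands still between calls to the robot, and variables do not carry over. Pictures are saved under pics/ and viewed, and the job is handed in when it is done.

```bash
ls; mkdir -p pics; python3 - <<'E'
from rig import r
import cv2
for n in ("scene","top","wrist"):
    c=r.camera(n); cv2.imwrite(f"pics/{n}0.png",c["frame"][:,:,::-1])
    print(n,c["camera_matrix"].tolist(),c["D"],c["R"].tolist(),c["t"])
s=r.get_state(); print(s)
E
```

```text
pics
scene [[481.9551902412923, 0.0, 326.15968432583463], [0.0, 481.9551902412923, 237.61382685354027], [0.0, 0.0, 1.0]] [-0.0446198  0.         0.         0.         0.       ] [[-0.34179488869613833, 0.9396925608998417, 0.012415516529399227], [0.6498614591941041, 0.24587654358168598, -0.71918343221353], [-0.6788640054644995, -0.2377448554770864, -0.6947093246667092]] [ 243.45850359 -275.56818295 1464.45257271]
top [[551.4856529313915, 0.0, 316.4979079128787], [0.0, 551.4856529313915, 243.27843669042161], [0.0, 0.0, 1.0]] [-0.13734465  0.          0.          0.          0.        ] [[0.007007718635448055, -0.9999360040646657, 0.008881421885897188], [-0.9827287178494449, -0.008529011067286, -0.18485541129271862], [0.18491933104332936, -0.00743261363202837, -0.9827255961157646]] [ -51.33572682  598.86163403 1070.94312464]
wrist [[386.0834392495634, 0.0, 317.15647931933324], [0.0, 386.0834392495634, 241.441765220484], [0.0, 0.0, 1.0]] [-0.0716385  0.         0.         0.         0.       ] [[0.40295578099236895, 0.9152186938860896, -0.001175128193996195], [0.8739877333347985, -0.3844207819117058, 0.2972643678860545], [0.27161016281636596, -0.12081144314937638, -0.9547944881800658]] [-599.10778108  -33.75274707  390.59384215]
{'time': 0.15, 'joints': array([ 1.07058845e+00,  1.31001546e-01,  1.48901960e+00, -8.30155254e-07,
        1.52302963e+00, -8.54070819e-02]), 'joint_velocities': array([ 0.00042965, -0.00142302, -0.00419742, -0.00033872, -0.00080309,
        0.00081961]), 'tau': array([ 3.95947545e-04, -5.60483229e+01, -4.92328262e+01,  7.68253463e-02,
        3.07522807e-02, -2.34122780e-05]), 'tcp_pos': array([241.56623667, 548.71882506, 208.02540294]), 'eef_rot': array([-0.38657037,  0.59269705,  0.38608226,  0.59178885]), 'force': array([-0.25575688, -0.29983705, -0.0064577 ]), 'torque': array([-0.00018459, -0.04240847, -0.04351015]), 'grip_width': 0.9995124243533352}
```

View pics/scene0.png

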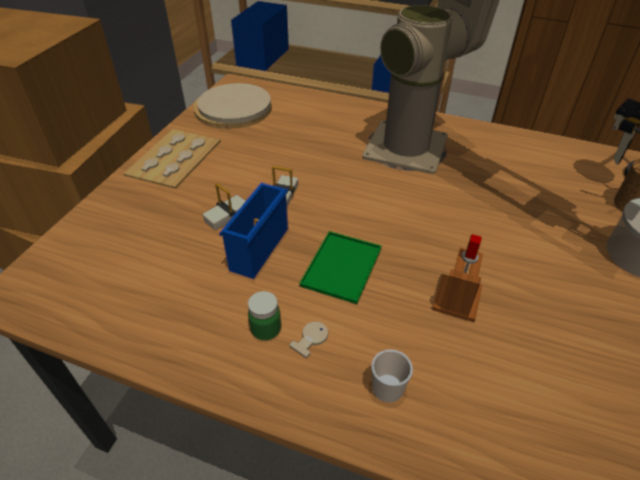

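View pics/top0.png

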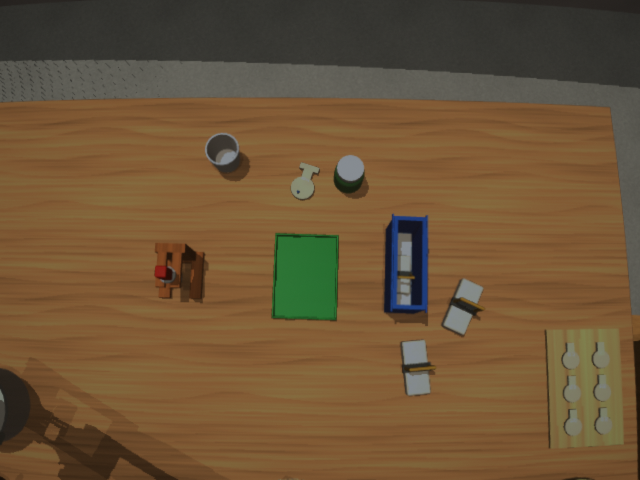

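View pics/wrist0.png

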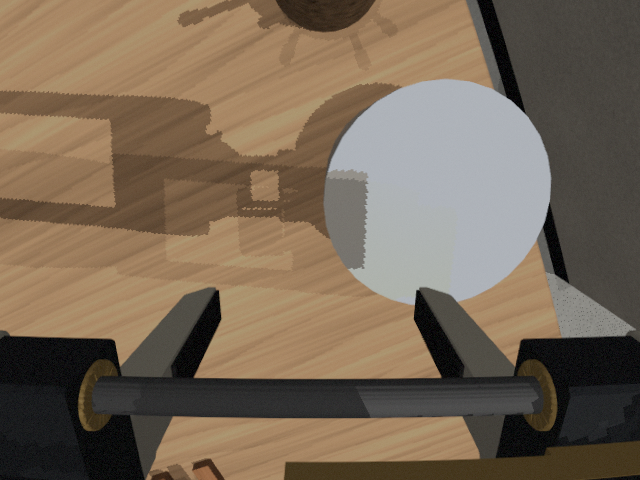

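The scene view shows the tank at about (256,228), the tray at (342,267), the stand at (462,275), with the picker's red handle at (474,246). In the top view the tank is at (407,263), with the sinker inside at (404,270) and its crossbar near (405,275). The stand is at (178,270) and the tray at (306,276). Two decoy sinkers lie outside the tank.

```bash
cat > h.py <<'E'
import numpy as np, cv2, pickle
from scipy.spatial.transform import Rotation as Rot
def ray(c,uv):
    p=cv2.undistortPoints(np.array(uv,float).reshape(-1,1,2),c["camera_matrix"],np.array(c["D"])).reshape(-1,2)
    d=np.c_[p,np.ones(len(p))]@np.array(c["R"]); o=-np.array(c["R"]).T@np.array(c["t"])
    return o,d/np.linalg.norm(d,axis=1,keepdims=True)
def onz(c,uv,z):
    o,d=ray(c,uv); return o+d*((z-o[2])/d[:,2:3])
def proj(c,X):
    X=np.array(X,float).reshape(-1,3)
    rv=cv2.Rodrigues(np.array(c["R"]))[0]
    return cv2.projectPoints(X,rv,np.array(c["t"]).reshape(3,1),c["camera_matrix"],np.array(c["D"]))[0].reshape(-1,2)
def tri(obs):
    A=np.zeros((3,3));b=np.zeros(3);L=[]
    for c,uv in obs:
        o,d=ray(c,[uv]);d=d[0];P=np.eye(3)-np.outer(d,d);A+=P;b+=P@o;L.append((o,P))
    X=np.linalg.solve(A,b); return X,[np.linalg.norm(P@(X-o)) for o,P in L]
def save(c,name):
    pickle.dump(c,open(f"pics/{name}.pkl","wb")); cv2.imwrite(f"pics/{name}.png",c["frame"][:,:,::-1])
def load(name): return pickle.load(open(f"pics/{name}.pkl","rb"))
def crop(c,name,x0,y0,x1,y1,k):
    im=cv2.resize(c["frame"][y0:y1,x0:x1],None,fx=k,fy=k,interpolation=cv2.INTER_CUBIC)
    cv2.imwrite(f"pics/{name}.png",im[:,:,::-1])
E
python3 - <<'E'
from h import *
from rig import r
for n in ("scene","top","wrist"): save(r.camera(n),n+"1")
c=load("top1"); crop(c,"top1_tank",370,200,450,330,5); crop(c,"top1_stand",140,230,220,310,6)
c=load("scene1"); crop(c,"scene1_tank",200,170,310,285,5); crop(c,"scene1_stand",425,225,495,325,5)
w=load("wrist1"); s=r.get_state(); Rt=Rot.from_quat(s["eef_rot"]).as_matrix()
o=-w["R"].T@w["t"]; print("cam in tool",Rt.T@(o-s["tcp_pos"]),"\n",Rt.T@w["R"].T)
E
```

```text
cam in tool [-174.2149211    83.8784373    -0.24830592] 
 [[-2.33301928e-04 -2.97372789e-01  9.54761421e-01]
 [ 7.14649773e-05 -9.54761449e-01 -2.97372780e-01]
 [ 9.99999970e-01 -1.14563976e-06  2.43999427e-04]]
```

```bash
python3 - <<'E'
from h import *
a=[cv2.imread(f"pics/{n}.png") for n in("top1_tank","top1_stand","scene1_tank","scene1_stand")]
for n,x in zip("abcd",a): print(x.shape)
E
```

```text
(650, 400, 3)
(480, 480, 3)
(575, 550, 3)
(500, 350, 3)
```

View pics/top1_tank.png

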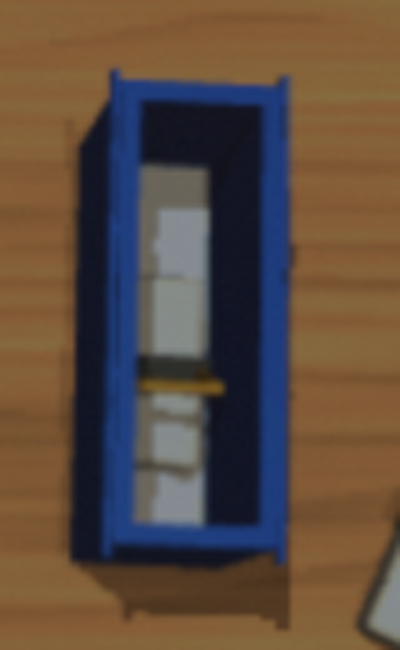

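View pics/top1_stand.png

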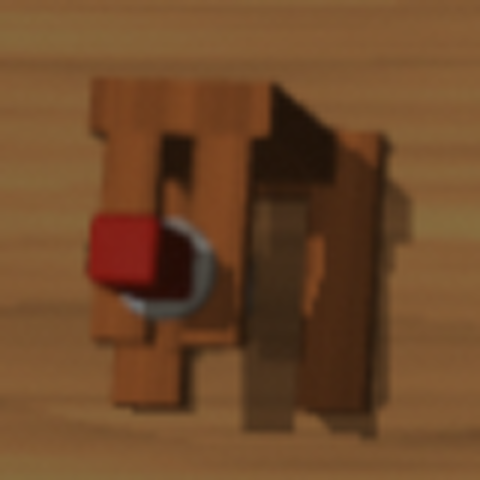

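View pics/scene1_tank.png

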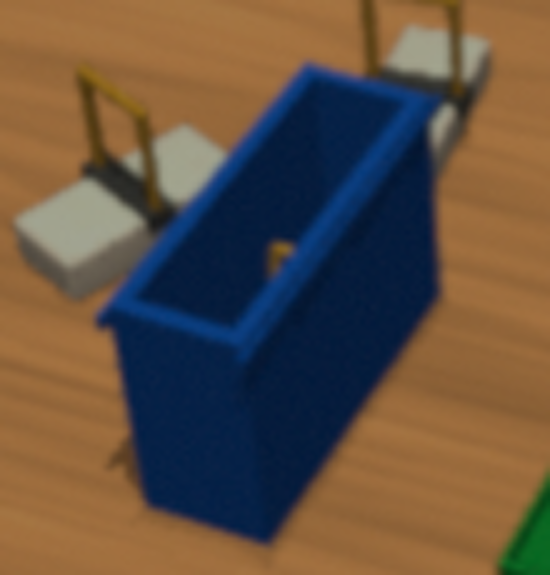

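View pics/scene1_stand.png

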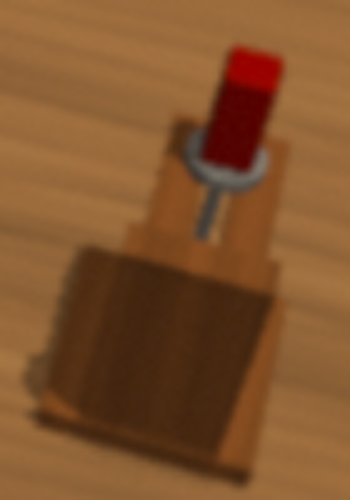

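The top crops show the stand's back post toward world +x, with the fork opening toward the robot. The tank's long axis lies along world x. A yellow crossbar is visible inside it at about (405,277). Next I'll get coarse positions by colour masks.

```bash
python3 - <<'E'
from h import *
def cents(n,lo,hi,amin):
    c=load(n); hsv=cv2.cvtColor(c["frame"],cv2.COLOR_RGB2HSV); m=cv2.inRange(hsv,np.array(lo),np.array(hi))
    k,l,s,ce=cv2.connectedComponentsWithStats(m)
    return c,m,[(s[i].tolist(),ce[i].round(1).tolist()) for i in range(1,k) if s[i][4]>amin],l
for n in("top1","scene1"):
    c,m,o,l=cents(n,(0,200,150),(6,255,255),8); print(n,"red bright",o)
    c,m,o,l=cents(n,(0,220,40),(4,255,255),30); print(n,"red",o)
    c,m,o,l=cents(n,(50,150,40),(75,255,255),500); print(n,"green",o)
    for st,ce in o:
        cnt=cv2.findContours(m[st[1]:st[1]+st[3],st[0]:st[0]+st[2]],cv2.RETR_EXTERNAL,cv2.CHAIN_APPROX_NONE)[0]
        cnt=max(cnt,key=cv2.contourArea)+np.array([st[0],st[1]])
        q=cv2.approxPolyDP(cv2.convexHull(cnt),5,True).reshape(-1,2); print(q.tolist(),onz(c,q,14)[:,:2].round(0).tolist())
t=load("top1")
# crop px -> full
print("handle top", onz(t,[[140+125/6,230+238/6]],171))
print("collar",onz(t,[[140+170/6,230+268/6]],122))
print("tank rim", onz(t,[[370+x/5,200+y/5] for x,y in[(118,82),(285,88),(280,548),(107,543)]],125).round(1))
print("tank inner", onz(t,[[370+x/5,200+y/5] for x,y in[(140,100),(264,103),(260,525),(135,523)]],125).round(1))
print("bar", onz(t,[[370+x/5,200+y/5] for x,y in[(138,384),(222,388)]],67).round(1))
E
```

```text
top1 red bright []
top1 red []
top1 green [([273, 234, 65, 86, 5186], [305.5, 276.5])]
[[277, 234], [337, 236], [334, 319], [273, 316]] [[627.0, 37.0], [623.0, -90.0], [448.0, -84.0], [453.0, 42.0]]
scene1 red bright [([472, 235, 9, 7, 44], [476.1, 238.0])]
scene1 red [([466, 235, 15, 24, 211], [473.0, 246.2])]
scene1 green [([300, 232, 81, 71, 3517], [341.0, 266.8])]
[[329, 232], [380, 246], [356, 302], [300, 283]] [[452.0, -88.0], [454.0, 41.0], [634.0, 38.0], [627.0, -92.0]]
handle top [[525.96852308 238.97620264 171.        ]]
collar [[523.14730983 237.46441085 122.        ]]
tank rim [[ 640.7 -195.5  125. ]
 [ 639.1 -261.1  125. ]
 [ 460.4 -254.1  125. ]
 [ 462.2 -188.2  125. ]]
tank inner [[ 633.6 -204.   125. ]
 [ 633.  -252.6  125. ]
 [ 469.1 -246.6  125. ]
 [ 469.8 -198.9  125. ]]
bar [[ 530.  -210.1   67. ]
 [ 528.6 -244.1   67. ]]
```

```bash
cat >> h.py <<'E'
def quat(yaw,sgn=1):
    # tool x down, tool z along sgn*(cos yaw, sin yaw)
    x=np.array([0,0,-1.]); z=sgn*np.array([np.cos(yaw),np.sin(yaw),0]); y=np.cross(z,x)
    return Rot.from_matrix(np.c_[x,y,z]).as_quat()
E
python3 - <<'E'
from h import *
from rig import r
for s in(1,-1):
    q=quat(0,s)
    for p in[(523,238,300),(523,238,151),(551,-225,360),(551,-225,200),(540,-24,300)]:
        j=r.ik(p,q); print(s,p,None if j is None else np.round(j,2))
E
```

```text
1 (523, 238, 300) [ 0.34  0.04  1.42 -0.    1.68  0.34]
1 (523, 238, 151) [ 0.34  0.1   1.63 -0.    1.41  0.34]
1 (551, -225, 360) [-0.47  0.11  1.24 -0.    1.79 -0.47]
1 (551, -225, 200) [-0.47  0.12  1.51 -0.    1.51 -0.47]
1 (540, -24, 300) [-0.14 -0.05  1.51 -0.    1.68 -0.14]
-1 (523, 238, 300) None
-1 (523, 238, 151) None
-1 (551, -225, 360) None
-1 (551, -225, 200) None
-1 (540, -24, 300) None
```

```bash
python3 - <<'E'
from h import *
from rig import r
q=quat(0)
r.movep((495,225,300),q); save(r.camera("wrist"),"ws1"); print(r.get_state()["time"])
r.move_linear((565,225,300)); save(r.camera("wrist"),"ws2"); print(r.get_state()["time"])
E
```

```text
1.9083
2.575
```

View pics/ws1.png

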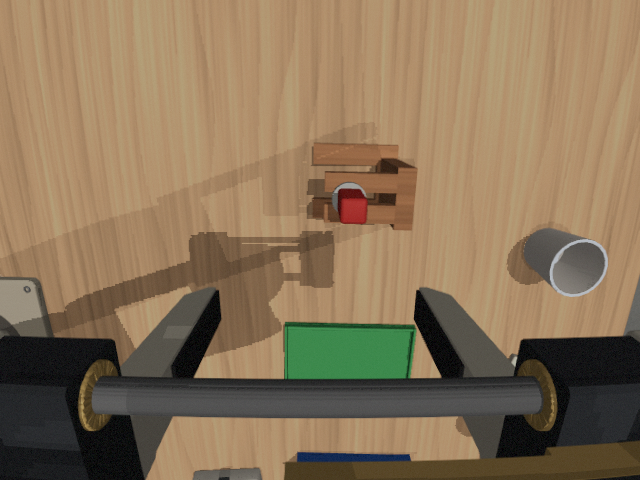

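View pics/ws2.png

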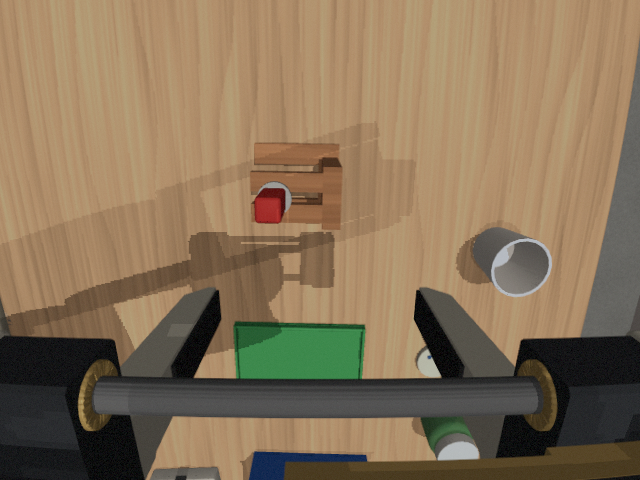

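The wrist views show the red handle top at about (353,208) in the first and (269,209) in the second, with the collar disc at (348,200) and (274,198). The back post ends at the fork's right. I'll zoom in to pick exact corners.

```bash
python3 - <<'E'
from h import *
a=load("ws1"); b=load("ws2")
ims=[]
for c,x0 in((a,305),(b,235)):
    ims.append(cv2.resize(c["frame"][135:235,x0:x0+115],None,fx=6,fy=6,interpolation=cv2.INTER_CUBIC)[:,:,::-1])
    m=cv2.cvtColor(c["frame"],cv2.COLOR_RGB2HSV)
    red=cv2.inRange(m,np.array((0,200,60)),np.array((6,255,255)))|cv2.inRange(m,np.array((174,200,60)),np.array((180,255,255)))
    sub=c["frame"][200:220,x0+20:x0+60:4,0]
    hi=cv2.inRange(m,np.array((0,200,145)),np.array((6,255,255)))|cv2.inRange(m,np.array((174,200,145)),np.array((180,255,255)))
    for n,k in(("all",red),("hi",hi)):
        cs=max(cv2.findContours(k,0,cv2.CHAIN_APPROX_NONE)[0],key=cv2.contourArea); print(n,cv2.boundingRect(cs),cv2.minAreaRect(cs))
    y,x=np.nonzero(red); print(np.unique(c["frame"][y,x,0]//10*10,return_counts=True))
im=np.vstack(ims)[:, :]
cv2.imwrite("pics/ws_crops.png",cv2.resize(np.hstack(ims),(800,348)))
cv2.imwrite("pics/ws1c.png",ims[0]); cv2.imwrite("pics/ws2c.png",ims[1])
E
```

```text
all (339, 190, 25, 9) ((351.0, 194.0), (8.0, 24.0), 90.0)
hi (347, 221, 1, 1) ((347.0, 221.0), (0.0, 0.0), 0.0)
(array([ 60,  70,  80,  90, 100, 110, 120, 130, 140, 150], dtype=uint8), array([22, 15, 96, 27,  2, 12, 11,  6,  6,  3]))
all (257, 189, 28, 24) ((274.6588134765625, 196.46470642089844), (29.68154525756836, 20.477964401245117), 32.47119140625)
hi (264, 198, 1, 1) ((264.0, 198.0), (0.0, 0.0), 0.0)
(array([ 60,  70,  80,  90, 100, 110, 120, 130, 140], dtype=uint8), array([  4,  42, 114,  15,   4,  12,   9,   5,   9]))
```

View pics/ws1c.png

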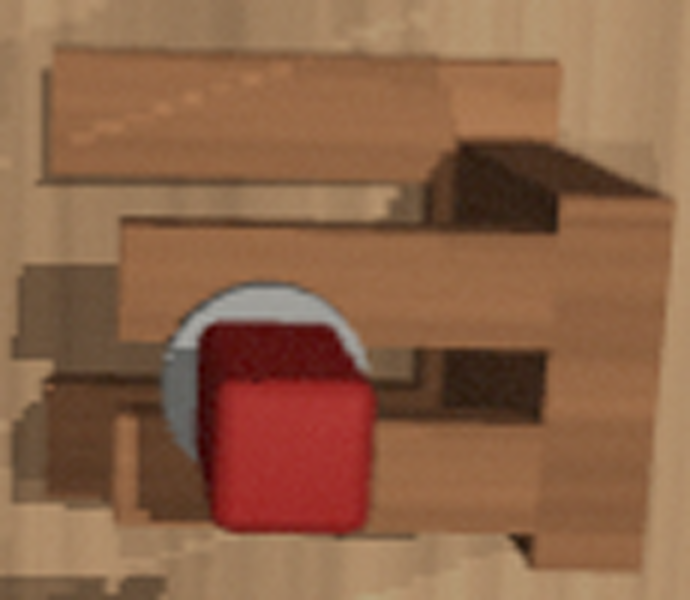

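View pics/ws2c.png

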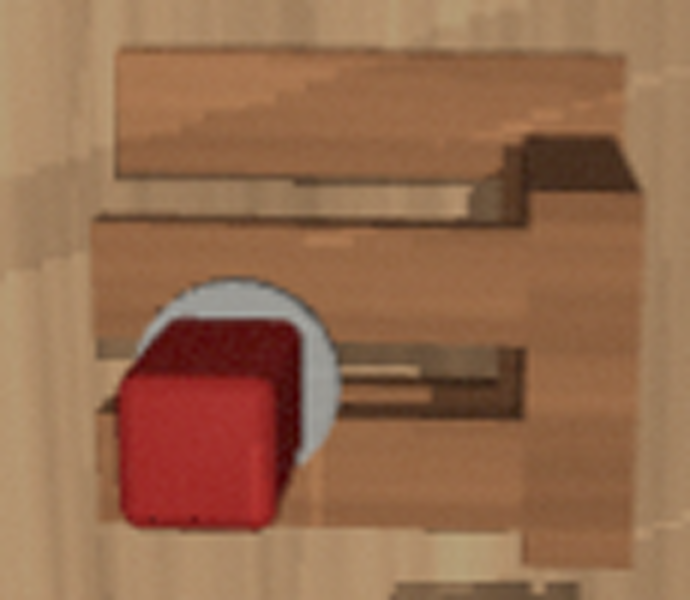

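```bash
python3 - <<'E'
from h import *
a=load("ws1"); b=load("ws2"); t=load("top1"); s=load("scene1")
f=lambda x0,u,v:(x0+(u+.5)/6-.5,135+(v+.5)/6-.5)
P=dict(h1=((219,380),(122,376)),h2=((375,380),(276,376)),h3=((370,532),(275,529)),h4=((215,532),(121,529)),
 pf1=((121,218),(95,215)),pf2=((120,340),(97,342)),pf4=((117,522),(99,522)),sl1=((548,349),(525,345)),sl2=((543,420),(522,418)),po1=((672,200),(640,190)),po2=((640,570),(630,566)))
for k,(u,v) in P.items():
    X,e=tri([(a,f(305,*u)),(b,f(235,*v))]); print(k,X.round(1),np.round(e,1))
# collar ellipse centre, on z=122 plane : compare
for c,x0,u in((a,305,(267,385)),(b,235,(240,382))): print("collar",onz(c,[f(x0,*u)],122))
X,e=tri([(t,(140+125/6,230+238/6)),(s,(425+258/5,225+70/5))]); print("handle top/scene",X,e)
E
```

```text
h1 [513.2 250.1 165. ] [0. 0.]
h2 [534.2 250.3 166.1] [0. 0.]
h3 [533.8 230.1 169.7] [0.1 0.1]
h4 [512.8 229.9 169.3] [0. 0.]
pf1 [500.9 265.1 109.1] [0. 0.]
pf2 [500.8 245.9 112.2] [0.4 0.4]
pf4 [500.5 217.6 116.4] [0.2 0.2]
sl1 [568.3 245.2 113. ] [0. 0.]
sl2 [567.9 234.  114.6] [0.2 0.2]
po1 [585.8 269.3 114.9] [0.3 0.3]
po2 [585.4 209.3 113.4] [0. 0.]
collar [[523.31516169 241.07499288 122.        ]]
collar [[524.32598972 241.01389776 122.        ]]
handle top/scene [525.9608488  240.0028943  170.36124285] [np.float64(0.8262926330412954), np.float64(0.8262926330413044)]
```

Two-view heights agree with the text: handle top about 168–170, fork about 113–115. The seat is near (523.7, 239.8) and the stand yaw is about 0. Next I'll grasp, lift and look into the tank.

```bash
python3 - <<'E'
from h import *
from rig import r
q=quat(-0.003)
r.gripper_to(0.6)
r.movep((523.6,239.9,195),q); r.move_linear((523.6,239.9,143.5),q,max_speed=100)
s=r.get_state(); print(s["time"],s["tcp_pos"],s["force"])
r.gripper_to(0.0,grasp_force=40)
s=r.get_state(); print(s["time"],s["tcp_pos"],s["force"],s["grip_width"]*93)
r.move_linear((523.6,239.9,150),max_speed=30)
s=r.get_state(); print(s["time"],s["tcp_pos"],s["force"],s["torque"])
save(r.camera("wrist"),"wp1"); save(r.camera("scene"),"sp1")
E
```

```text
4.5583 [524.05327214 239.96631824 144.08884313] [-0.5586089  -0.38473366  0.63841477]
5.2 [523.70998833 239.93403067 143.67961698] [0.15508754 0.78673389 1.56741547] 21.72427223288749
5.5667 [523.73951815 239.98499749 150.25941983] [ 0.46531924 -0.28180612 -1.15848008] [-0.05973599  0.06476076 -0.00397537]
```

View pics/wp1.png

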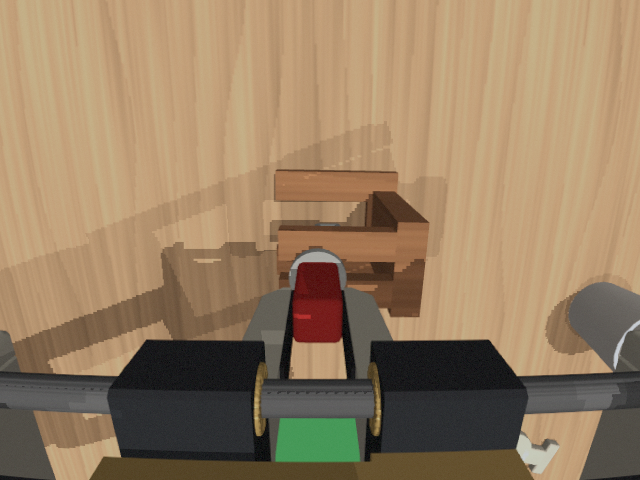

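The handle (318,300) sits square between the jaws, the collar is just off the fork, and the weight reads about 1.2 N. Now I'll lift straight up and look into the tank from two places.

```bash
python3 - <<'E'
from h import *
from rig import r
q=quat(-0.003)
r.move_linear((523.7,239.9,300),q,max_speed=250)
r.movep((505,-285,320),quat(-0.038)); r.dwell(0.2); save(r.camera("wrist"),"wt1"); save(r.camera("scene"),"st1"); s=r.get_state(); print(s["time"],s["tcp_pos"],s["force"])
r.move_linear((585,-285,320),max_speed=150); r.dwell(0.2);save(r.camera("wrist"),"wt2"); print(r.get_state()["time"])
E
```

```text
8.6167 [ 505.2654007  -284.51744368  320.02308983] [ 0.7434622  -0.09744979 -1.20092243]
9.55
```

View pics/wt1.png

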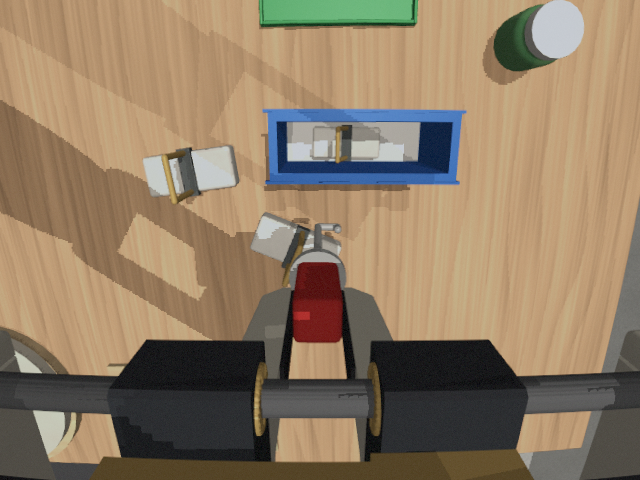

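View pics/wt2.png

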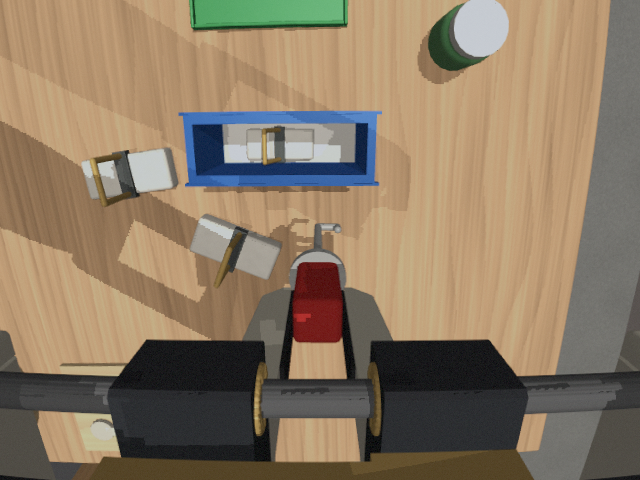

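The tank mouth is at about (365,147) in the first view and (281,150) in the second, with the sinker inside on a pale floor. Its brass crossbar is at (340,145) and (267,146). The hook toe at (330,228) points right, toward +x. Zooming in.

```bash
python3 - <<'E'
from h import *
crop(load("wt1"),"wt1c",255,100,385,195,6); crop(load("wt2"),"wt2c",175,100,305,195,6)
crop(load("wt1"),"wt1d",340,100,470,195,6); crop(load("wt2"),"wt2d",260,100,390,195,6)
E
```

```text
(no output)
```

View pics/wt1c.png

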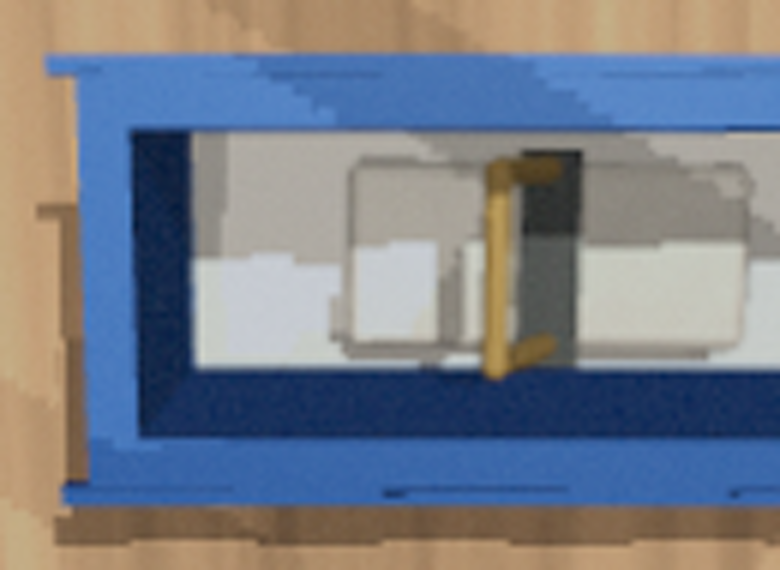

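View pics/wt2c.png

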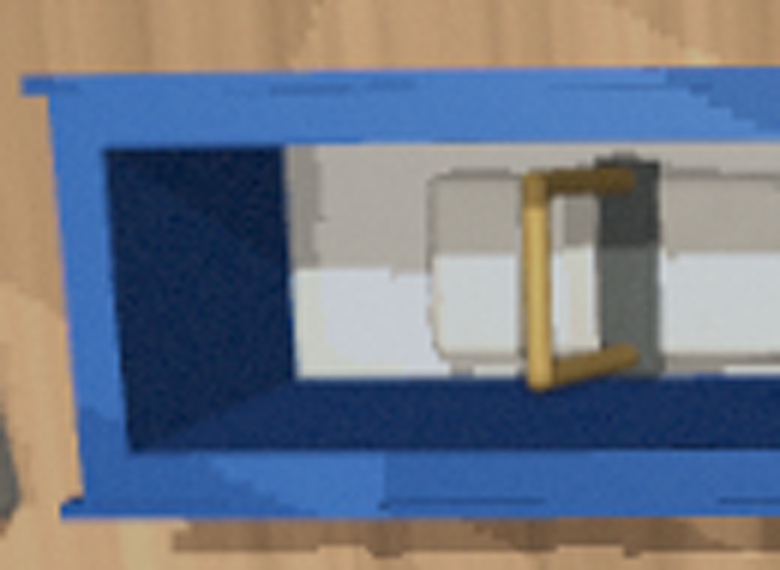

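View pics/wt1d.png

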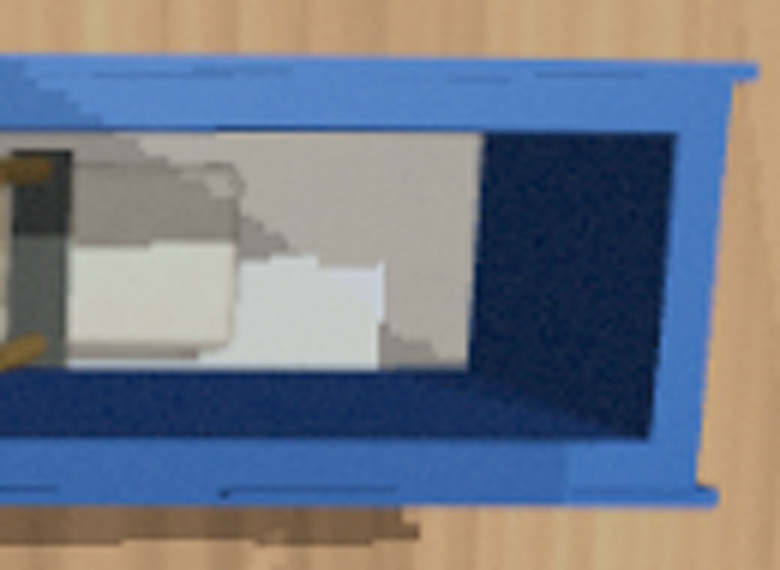

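View pics/wt2d.png

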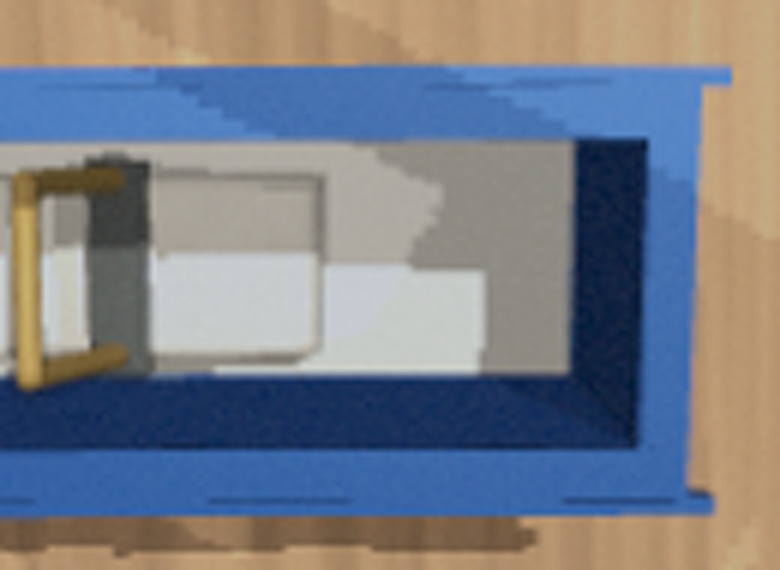

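```bash
python3 - <<'E'
from h import *
a=load("wt1"); b=load("wt2"); t=load("top1")
f=lambda x0,uv:(x0+(uv[0]+.5)/6-.5,100+(uv[1]+.5)/6-.5)
def T(k,u,v,xa=255,xb=175):
    X,e=tri([(a,f(xa,u)),(b,f(xb,v))]); print(k,X.round(1),np.round(e,1)); return X
b1=T("bar+y",(498,168),(535,180)); b2=T("bar-y",(494,371),(541,384)); T("barmid",(496,270),(538,282))
T("foot+y",(560,170),(630,179)); T("foot-y",(550,343),(632,353))
T("in1",(133,130),(106,149)); T("in2",(140,436),(130,450))
T("in3",(677,133),(647,141),340,260); T("in4",(650,437),(636,447),340,260)
# sinker top face corners onto z=26 from each
T("s1",(352,165),(433,176));T("s2",(352,345),(437,353));T("s3",(745,165),(325,178),255,260);T("s4",(737,345),(318,355),255,260)
for c,x0,P in((a,255,[(352,165),(352,345),(745,165),(737,345)]),(b,175,[(433,176),(437,353)]),(b,260,[(325,178),(318,355)])):
    print(onz(c,[f(x0,p) for p in P],26).round(1).tolist())
# hook tip
crop(a,"hook1",300,205,360,285,8)
print("tcp yaw check bar", np.degrees(np.arctan2(-(b1-b2)[0],(b1-b2)[1])))
E
```

```text
bar+y [ 529.5 -207.3   66.2] [0. 0.]
bar-y [ 528.  -243.3   66.5] [0.2 0.2]
barmid [ 528.8 -225.2   66.3] [0.1 0.1]
foot+y [ 543.3 -208.5   31.2] [0.1 0.1]
foot-y [ 541.1 -242.    26.7] [0.1 0.1]
in1 [ 470.6 -198.7  123.3] [0. 0.]
in2 [ 468.7 -245.6  123.3] [0.1 0.1]
in3 [ 633.5 -204.3  124.5] [0.2 0.2]
in4 [ 631.4 -251.3  125.3] [0.2 0.2]
s1 [ 503.1 -206.3   19.6] [0.1 0.1]
s2 [ 501.8 -240.9   24.4] [0.3 0.3]
s3 [ 582.7 -209.7    7.5] [0.5 0.5]
s4 [ 579.9 -244.8   16.1] [0.2 0.2]
[[503.1, -206.3, 26.0], [501.8, -241.0, 26.0], [579.9, -208.9, 26.0], [578.4, -243.6, 26.0]]
[[504.2, -206.2, 26.0], [502.1, -240.5, 26.0]]
[[582.9, -209.9, 26.0], [580.1, -244.1, 26.0]]
tcp yaw check bar -2.4863952115972228
```

View pics/hook1.png

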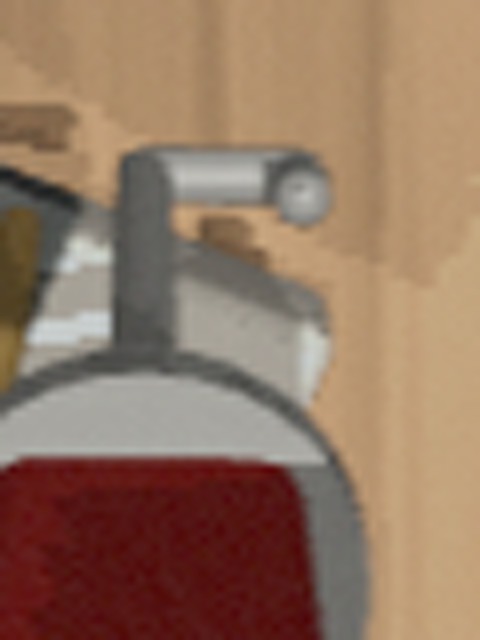

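The bar is near (528.8, -225.2, about 67–69) and leans about 13 mm toward -x of the foot (542, -225). Next I'll check where the hook really is in the hand and how noisy the force signal is, then descend.

```bash
python3 - <<'E'
from h import *
from rig import r
a=load("wt1")
print("rod low",onz(a,[(300+145/8,205+172/8)],187), "tip",onz(a,[(300+302/8,205+190/8)],198))
r.movep((499,-224.2,320),quat(-0.038))
r.move_linear((499,-224.2,285),max_speed=60)
F=[]
for i in range(12):
    F.append(r.get_state()["force"]); r.dwell(0.03)
F=np.array(F); print(F.mean(0),F.std(0),np.ptp(F,0), r.get_state()["time"],r.get_state()["tcp_pos"])
save(r.camera("wrist"),"wt3"); save(r.camera("scene"),"st3")
E
```

```text
rod low [[ 505.6463524  -283.64983962  187.        ]] tip [[ 521.26948878 -283.11382954  198.        ]]
[-0.20286514  0.05810684 -1.18377229] [0.63302297 0.47384586 0.40685059] [2.09499361 1.80377495 1.44622476] 11.1833 [ 499.07377896 -224.22665671  285.24645067]
```

View pics/wt3.png

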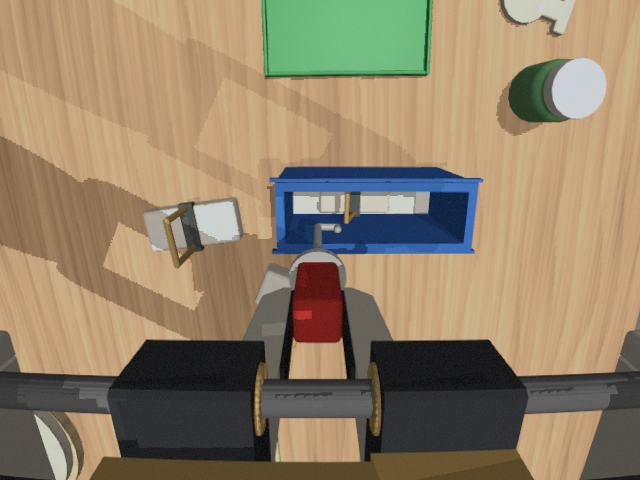

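The hook in the hand agrees with the model to under 1 mm. Force noise is about 0.5 N rms, so I'll check how a guarded move behaves in free air before relying on one.

```bash
python3 - <<'E'
from h import *
from rig import r
t0=r.get_state()["time"]
F=np.array([r.get_state()["force"] for i in range(8)]); print(F.std(0), r.get_state()["time"]-t0)
# step-time test: and free guarded moves (in air, along x)
for mf in(0.8,1.2):
    t0=r.get_state()["time"]; x0=r.get_state()["tcp_pos"][0]
    h=r.move_linear((499 if mf>1 else 503,-224.2,285),max_speed=5,max_force=mf); s=r.get_state(); print(mf,h,s["time"]-t0,s["tcp_pos"][0]-x0)
t0=r.get_state()["time"]; r.move_linear((499,-224.2,284.6),max_speed=5); print("small step",r.get_state()["time"]-t0)
E
```

```text
[0. 0. 0.] 0.0
0.8 False 0.9499999999999993 3.9816323005867957
1.2 False 0.9499999999999993 -4.00017206699016
small step 0.25
```

Guarded moves don't false-trip even at 0.8 N. I'll descend beside the bar under guard and then feel toward +x.

```bash
python3 - <<'E'
from h import *
from rig import r
h=r.move_linear((499,-224.2,180.5),max_speed=50,max_force=2.5); s=r.get_state(); print("down",h,s["time"],s["tcp_pos"])
save(r.camera("wrist"),"wt4"); save(r.camera("scene"),"st4")
E
```

```text
down False 15.6667 [ 499.16432739 -224.27933005  180.77931336]
```

View pics/wt4.png

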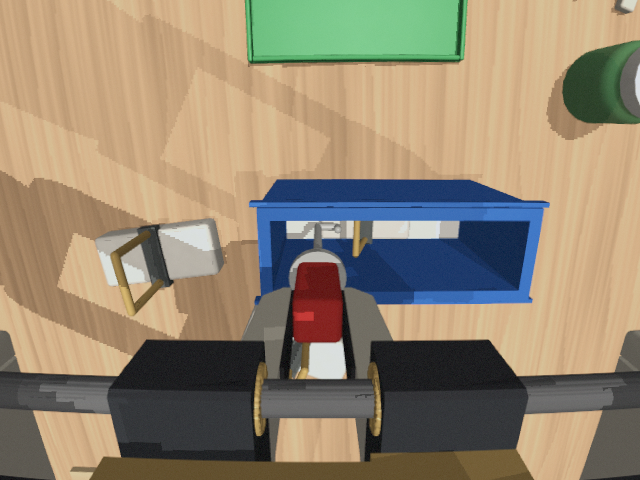

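The hook tip (335,228) is down beside the bar (358,237), with clear space between. Now I'll feel toward +x.

```bash
python3 - <<'E'
from h import *
from rig import r
u=np.array([1,-0.038,0]); p0=np.array([499,-224.2,180.5])
h=r.move_linear(p0+11*u,max_speed=10,max_force=1.0); s=r.get_state(); print("near",h,s["time"],s["tcp_pos"])
if not h:
    r.dwell(0.2)
    h=r.move_linear(p0+31*u,max_speed=3.5,max_force=0.8)
s=r.get_state(); print("touch",h,s["time"],s["tcp_pos"])
F=[]
for i in range(8): F.append(r.get_state()["force"]); r.dwell(0.03)
print(np.mean(F,0)); save(r.camera("wrist"),"wt5"); c=load("wt5"); crop(c,"wt5c",250,190,400,300,5)
E
```

```text
near False 17.0167 [ 509.96093052 -224.59564951  180.46747384]
touch True 20.8417 [ 523.65162657 -224.92693043  179.70042472]
[-0.21891151 -0.04320218 -1.04442515]
```

View pics/wt5c.png

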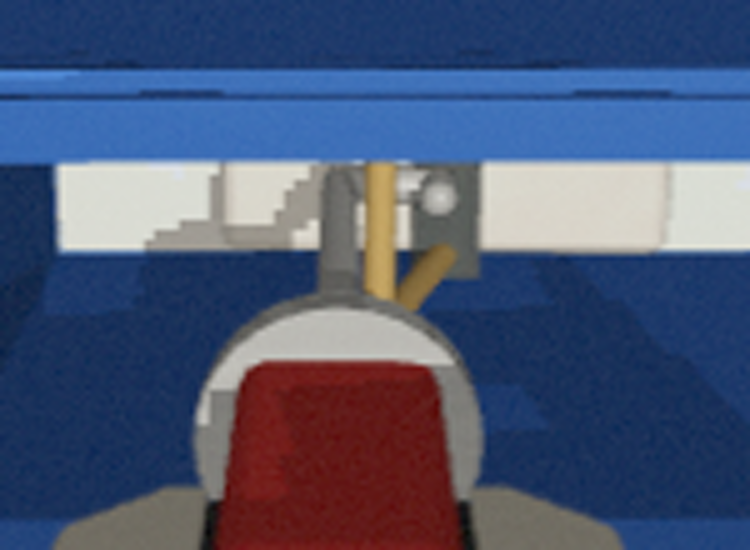

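The rod touched at x=523.65, against 523.3 predicted from vision. The toe passes under the bar, with the tip ball at (438,197) in the crop beyond it. I'll back off 1.8 mm and raise until the toe touches the bar.

```bash
python3 - <<'E'
from h import *
from rig import r
p=np.array([521.8,-225.0,180.5])
r.move_linear(p,max_speed=15)
r.move_linear(p+[0,0,8],max_speed=15,max_force=1.2)
h=r.move_linear(p+[0,0,24],max_speed=5,max_force=1.0)
s=r.get_state(); print("touch",h,s["time"],s["tcp_pos"])
F=[]
for i in range(8): F.append(r.get_state()["force"]); r.dwell(0.03)
print(np.mean(F,0)); save(r.camera("wrist"),"wt6"); c=load("wt6"); crop(c,"wt6c",250,190,400,300,5)
E
```

```text
touch True 23.9583 [ 521.38057103 -224.74716645  197.02735444]
[-0.52316711  0.16636076 -1.25783029]
```

View pics/wt6c.png

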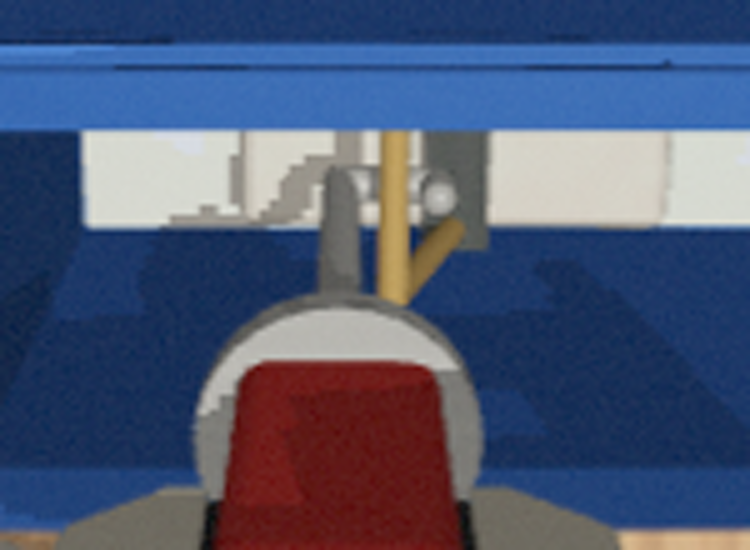

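The toe touched at TCP z=197.0, which puts the bar axis at about 69.5. The bar lies in the gap between rod and tip. I'll lift along the arc about the sinker's far bottom edge so that it doesn't swing, then go straight up.

```bash
python3 - <<'E'
from h import *
from rig import r
p=np.array([521.8,-225.0,197.3]); v=np.array([-53.,63.])
q=quat(-0.038)
for th in np.radians([3,6,9,12,14.5]):
    c,s=np.cos(th),np.sin(th); d=np.array([v[0]*c+v[1]*s,-v[0]*s+v[1]*c])-v
    tgt=p+np.array([d[0],-0.038*d[0],d[1]+0.5]); r.move_linear(tgt,max_speed=22)
    f=r.get_state(); print(f["time"],f["tcp_pos"].round(1),f["force"].round(1))
r.move_linear(tgt+[0,0,12],max_speed=25); r.dwell(0.2)
F=[]
for i in range(6): F.append(r.get_state()["force"]); r.dwell(0.03)
print(np.mean(F,0),r.get_state()["time"]); save(r.camera("wrist"),"wt7"); c=load("wt7"); crop(c,"wt7c",200,150,450,300,3)
E
```

```text
24.6833 [ 525.  -225.   200.1] [-0.1  0.1 -4.1]
25.0333 [ 528.8 -225.2  203. ] [ 0.7 -0.2 -4.8]
25.3833 [ 532.5 -225.4  205.4] [-0.5 -0.5 -4.7]
25.7333 [ 536.2 -225.6  207.6] [-0.6 -0.3 -4.7]
26.05 [ 539.4 -225.7  209.1] [-0.3  0.9 -5.4]
[ 0.30772499  0.26523976 -5.53091873] 27.0833
```

View pics/wt7c.png

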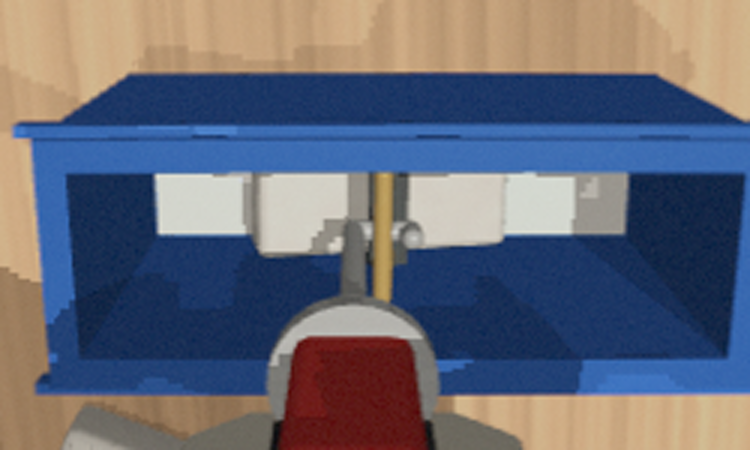

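The sinker hangs freely on the hook, with a load of about 4.35 N. I'll raise it clear of the rim, then carry it gently to the tray.

```bash
python3 - <<'E'
from h import *
from rig import r
t=load("top1"); s=load("scene1")
T=[[277,234],[337,236],[334,319],[273,316]]; S=[[356,302],[300,283],[329,232],[380,246]]
T=[(276.5,234),(337.5,235.5),(334.5,319),(273,316.5)]; S=[(356,301.5),(300,283),(329,232.5),(380.5,246)]
# order: (+x,+y),(+x,-y),(-x,-y),(-x,+y): scene: +x,+y=(356,302)
X=[tri([(t,a),(s,b)]) for a,b in zip(T,S)]
for x,e in X: print(x.round(1),np.round(e,1))
print(np.mean([x for x,_ in X],0))
r.move_linear((539.4,-225.7,362),max_speed=75)
save(r.camera("scene"),"sl1"); f=r.get_state(); print(f["time"],f["tcp_pos"],f["force"])
crop(load("sl1"),"sl1c",190,120,320,285,4)
E
```

```text
[627.9  37.7   8.2] [1. 1.]
[625.  -92.2  11.9] [0.6 0.6]
[448.4 -87.1   9.3] [1.6 1.6]
[452.   42.1  12. ] [0.2 0.2]
[538.31112792 -24.853498    10.36923167]
29.2083 [ 539.2685411  -225.60075832  361.52069283] [-0.26821528 -0.32389816 -5.63538435]
```

View pics/sl1c.png

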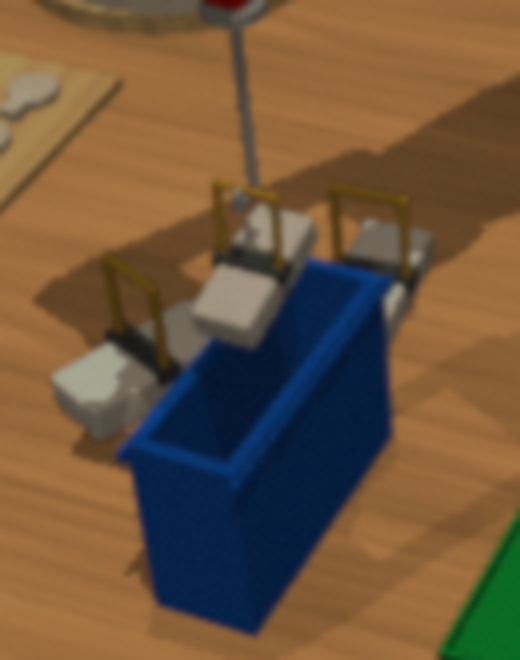

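The sinker hangs above the rim (crop 255,290), tilted slightly. Carrying it over the tray now.

```bash
python3 - <<'E'
from h import *
from rig import r
r.move_linear((538,-25,355),max_speed=75)
r.move_linear((538,-25,260),max_speed=70)
f=r.get_state(); print(f["time"],f["tcp_pos"],f["force"]); r.dwell(0.3)
save(r.camera("scene"),"sl2"); save(r.camera("wrist"),"wl2"); crop(load("sl2"),"sl2c",280,150,400,310,4)
E
```

```text
33.5417 [538.33247404 -25.07464079 260.64305861] [ 5.11169475e-01 -3.96554717e-04 -5.21648836e+00]
```

View pics/sl2c.png

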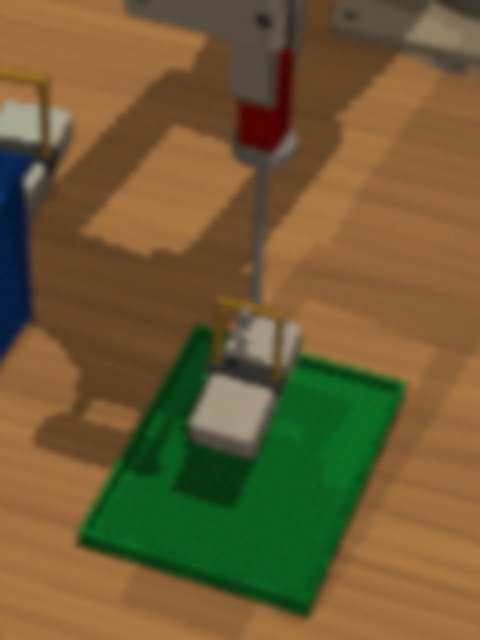

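View pics/wl2.png

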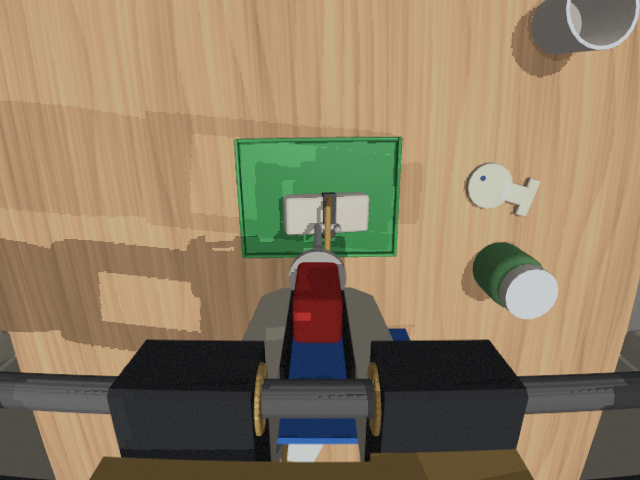

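The sinker hangs over the middle of the tray, with its edge still above the floor. I'll lower it to near touchdown and then slowly under guard.

```bash
python3 - <<'E'
from h import *
from rig import r
r.move_linear((538,-25,218),max_speed=35); r.dwell(0.2)
h=r.move_linear((538,-25,198),max_speed=7,max_force=0.8)
f=r.get_state(); print(h,f["time"],f["tcp_pos"],f["force"])
F=[]
for i in range(5): F.append(r.get_state()["force"]); r.dwell(0.03)
print(np.mean(F,0)); save(r.camera("scene"),"sl3"); crop(load("sl3"),"sl3c",280,150,400,310,4)
E
```

```text
True 37.15 [536.85569097 -24.7863486  204.76173812] [-1.5983013   1.01421908 -4.05400599]
[-1.2935803   0.17611964 -3.39418411]
```

View pics/sl3c.png

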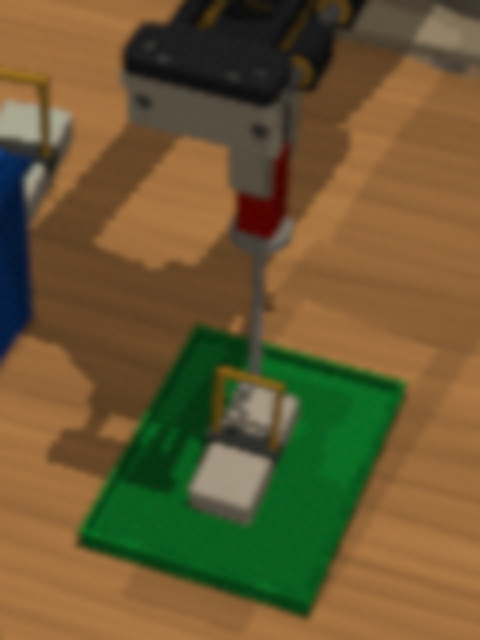

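The edge touched at z≈205. I'll lay it flat along the reverse arc.

```bash
python3 - <<'E'
from h import *
from rig import r
v=np.array([-53.,63.])
def D(th):
    c,s=np.cos(th),np.sin(th); return np.array([v[0]*c+v[1]*s,-v[0]*s+v[1]*c])-v
D0=D(np.radians(12.3)); p=np.array([536.3,-24.9,204.9])
for th in np.radians([10,8,6,4,2,0.7,0]):
    d=D(th)-D0; tgt=p+np.array([d[0],-0.038*d[0],d[1]]); r.move_linear(tgt,max_speed=12)
    f=r.get_state(); print(round(f["time"],2),f["tcp_pos"].round(1),f["force"].round(1))
r.dwell(0.1);F=[]
for i in range(5): F.append(r.get_state()["force"]); r.dwell(0.03)
print(np.mean(F,0)); save(r.camera("scene"),"sl4"); save(r.camera("wrist"),"wl4");crop(load("sl4"),"sl4c",280,150,400,310,4); crop(load("wl4"),"wl4c",200,150,450,300,3)
E
```

```text
37.78 [533.3 -24.8 203.1] [ 0.2  0.2 -6. ]
38.17 [530.9 -24.7 201.8] [ 0.4  1.2 -4.7]
38.57 [528.5 -24.6 200.2] [ 0.8  0.5 -5.7]
38.96 [526.1 -24.5 198.5] [-0.5  0.1 -4.8]
39.35 [523.9 -24.4 196.8] [ 0.2 -0.  -5.6]
39.66 [522.3 -24.4 195.8] [-0.2 -0.1 -3. ]
39.91 [522.  -24.4 195.5] [ 0.4 -1.  -1.3]
[ 0.42876369 -0.11695489 -1.40361795]
```

View pics/sl4c.png

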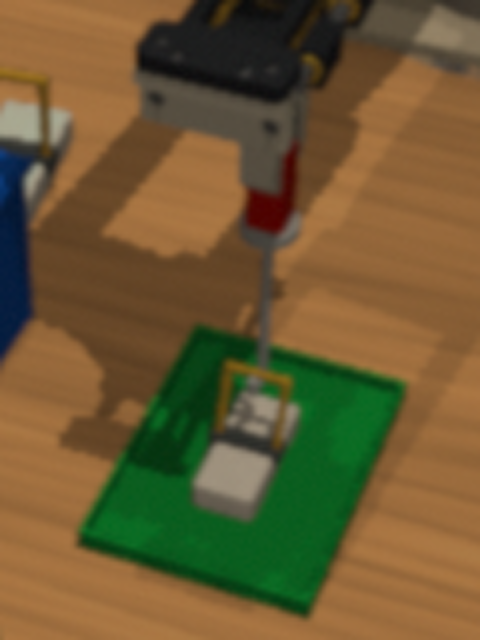

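View pics/wl4c.png

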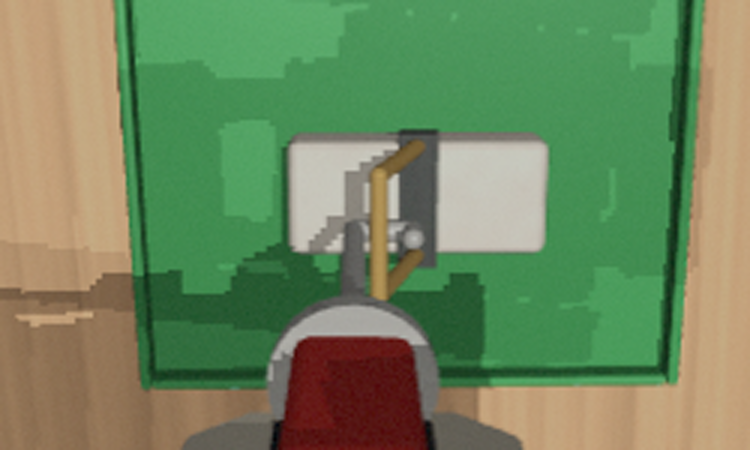

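The load is off and the sinker lies flat inside the tray. I'll lower the hook clear of the bar, back out to -x, rise and look.

```bash
python3 - <<'E'
from h import *
from rig import r
a=r.move_linear((522,-24.4,180),max_speed=30,max_force=2.0)
f=r.get_state(); print(a,f["time"],f["tcp_pos"],f["force"].round(1))
if not a:
    b=r.move_linear((490,-23.2,180),max_speed=40,max_force=2.0)
    f=r.get_state(); print(b,f["time"],f["tcp_pos"],f["force"].round(1))
    if not b:
        r.move_linear((490,-23.2,310),max_speed=150); save(r.camera("scene"),"sl5"); save(r.camera("wrist"),"wl5"); save(r.camera("top"),"tl5")
        print(r.get_state()["time"]); crop(load("sl5"),"sl5c",280,150,400,310,4)
E
```

```text
False 40.925 [521.94387493 -24.40074701 179.91902428] [ 1.  -0.1 -1.1]
False 41.875 [490.15963223 -23.22392795 180.10685947] [ 0.6 -0.5 -1.2]
43.0417
```

View pics/wl5.png

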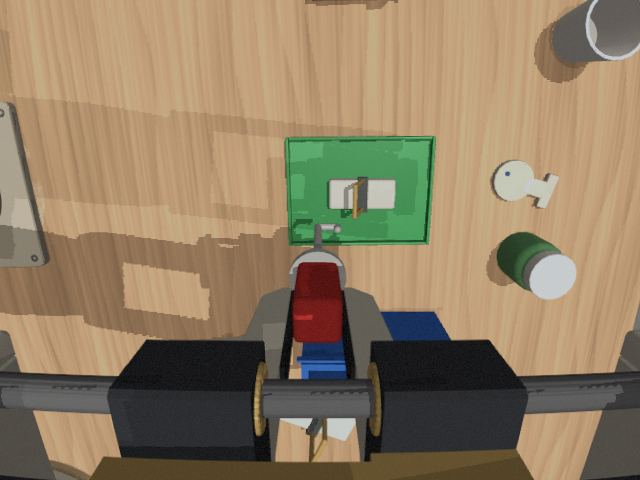

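View pics/sl5.png

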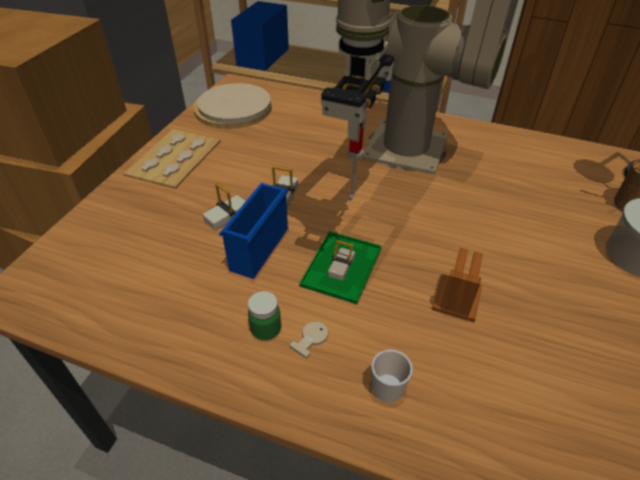

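The sinker rests flat in the tray at (362,194) in the wrist view, the hook is free, and the stand is empty at (465,285) in the scene view. I'll check the picker's in-hand pose against the earlier picture and then go to the stand.

```bash
python3 - <<'E'
from h import *
from rig import r
a=cv2.cvtColor(load("wp1")["frame"],cv2.COLOR_RGB2GRAY)
A=load("wt1")["frame"]; B=load("wl5")["frame"]
m=cv2.matchTemplate(B[215:250,300:365],A[220:238,312:345],cv2.TM_CCOEFF_NORMED); _,v,_,l=cv2.minMaxLoc(m); print("hook px shift",v,l[0]+300-312,l[1]+215-220)
r.movep((523.7,239.9,305),quat(-0.003)); r.dwell(0.2)
r.move_linear((523.7,239.9,225),max_speed=100); save(r.camera("wrist"),"wr1"); save(r.camera("scene"),"sr1"); print(r.get_state()["time"],r.get_state()["tcp_pos"])
crop(load("wr1"),"wr1c",230,130,480,320,3); crop(load("sr1"),"sr1c",420,190,510,330,4)
E
```

```text
hook px shift 0.31686583161354065 0 0
45.325 [524.31400763 240.11538171 226.19500543]
```

View pics/wr1c.png

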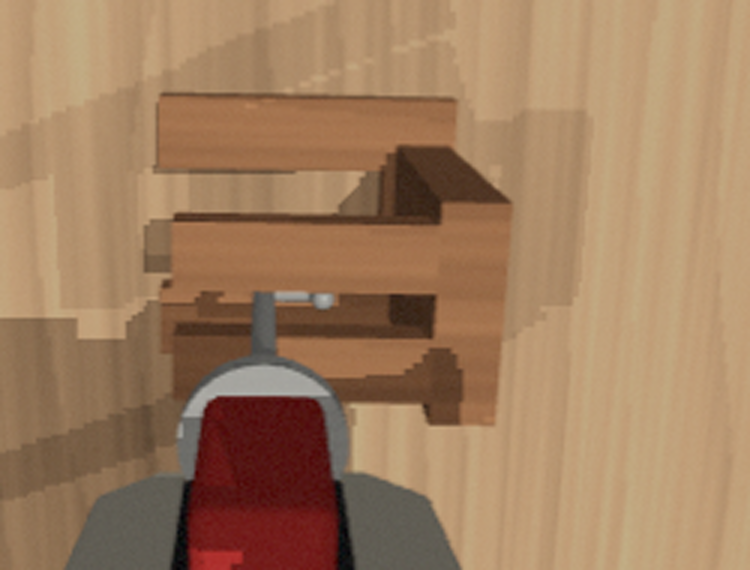

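View pics/sr1c.png

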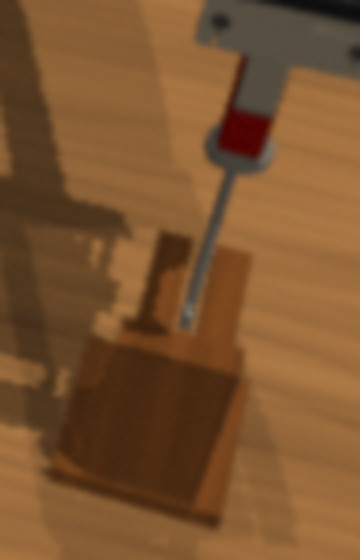

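The hook and rod are already in the slot (crop 1 at (265,310)) without contact. I'll descend under guard, seat and release.

```bash
python3 - <<'E'
from h import *
from rig import r
q=quat(-0.003)
h0=r.move_linear((523.7,239.9,151),max_speed=60,max_force=3); f=r.get_state(); print(h0,f["time"],f["tcp_pos"])
h=r.move_linear((523.7,239.9,141.5),max_speed=8,max_force=1.2); f=r.get_state(); print(h,f["time"],f["tcp_pos"],f["force"].round(2))
r.dwell(0.1); save(r.camera("wrist"),"wr2"); save(r.camera("scene"),"sr2"); crop(load("sr2"),"sr2c",420,190,510,330,4)
E
```

```text
False 46.7083 [524.06329507 240.03847334 151.62414703]
True 47.5667 [523.64825032 239.87474844 143.657586  ] [ 0.14 -0.03  5.66]
```

View pics/sr2c.png

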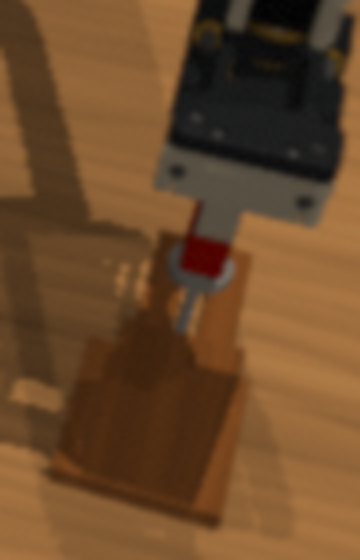

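View pics/wr2.png

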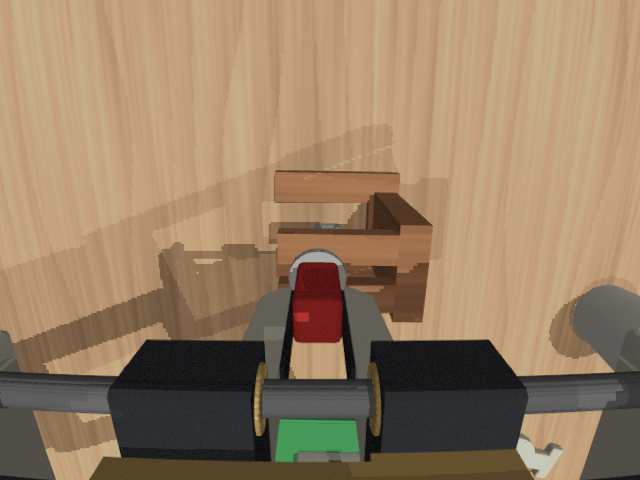

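The collar seated at TCP z=143.66, the same as at pickup. I'll release, open just enough, withdraw straight up and check.

```bash
python3 - <<'E'
from h import *
from rig import r
r.move_linear((523.65,239.9,143.8),max_speed=20)
r.gripper_to(0.55); f=r.get_state(); print(f["time"],f["force"].round(2),f["grip_width"])
r.move_linear((523.65,239.9,230),max_speed=80)
r.move_linear((500,239.9,300),max_speed=120); r.dwell(0.3)
for n in("wrist","scene","top"): save(r.camera(n),n+"9")
print(r.get_state()["time"]); crop(load("scene9"),"scene9c",425,225,495,325,5); crop(load("wrist9"),"wrist9c",250,120,450,250,4)
crop(load("top9"),"top9c",140,220,440,330,2)
E
```

```text
48.7 [ 0.1  -0.62 -0.67] 0.5497275207417486
51.1417
```

View pics/scene9c.png

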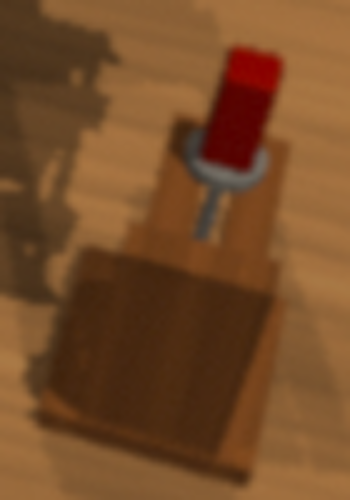

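View pics/wrist9c.png

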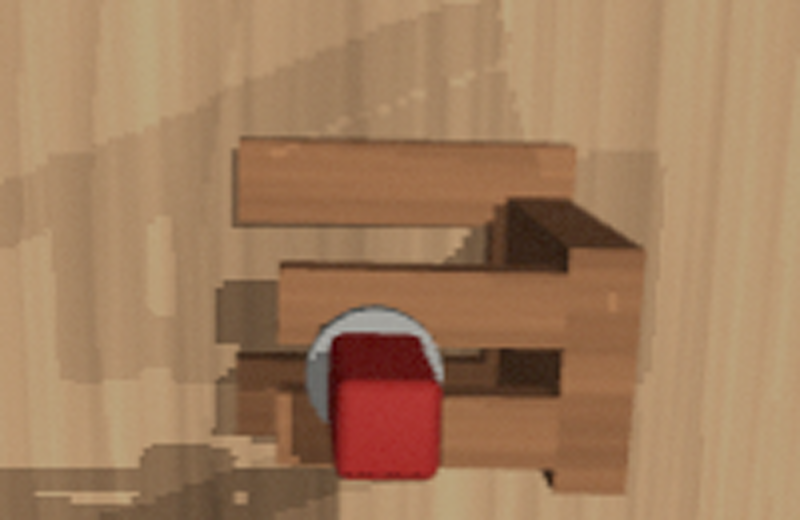

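View pics/scene9.png

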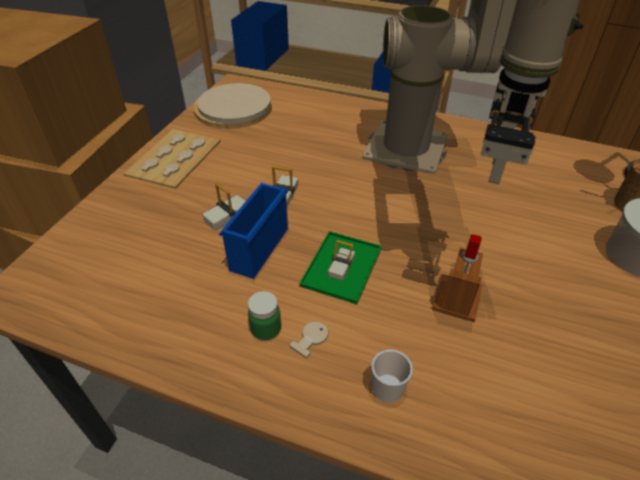

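The picker hangs upright at (474,246), as at the start. The sinker lies flat in the tray at (342,262). The cup, jar and ornament look unmoved, and the gripper is clear of everything. Handing in.

```bash
python3 - <<'E'
from rig import r
r.sign_off(); print(r.get_state()["time"])
E
```

```text
the job is handed in; nothing more can be done
the job is handed in; nothing more can be done
```

The sinker is lying flat in the green tray, and the picker is hanging upright in its stand. I handed the job in at about 51 s of the 67 s allowed. `sign_off` gives no verdict, so the result rests on my own checks below.

**What I did**
- **Finding the loop:** I located the stand, tank and loop from two wrist views. They showed the loop leaning about 13 mm toward -x.
- **Feeling:** I lowered the hook beside the loop and felt toward +x with a 0.8 N stop. It touched at x = 523.65, against 523.3 predicted.
- **Lifting:** I backed off 1.8 mm and raised the hook until it touched the bar. I then lifted on an arc so the sinker would not swing; the load was about 4.35 N.
- **Setting down:** In the tray I lowered it to first edge contact and laid it flat along the reverse arc. Then I unhooked it and returned the picker to its stand.

**Last checks**
- **Sinker:** It was flat near the middle of the tray, with its load off the hook before I pulled out.
- **Picker:** The collar seated at the same height as at pickup (TCP z 143.7), and the picker looks the same as at the start.
- **Other things:** The cup, jar and ornament look unmoved by eye. The gripper was open and clear of everything.

**Disagreements and gaps**
- **Camera heights:** They came out about 1–4 mm below the stated values; for the bar, 66 mm against 69.5 mm by touch. The corner points on the sinker and tray were less consistent.
- **Force noise:** Single force readings were noisy, about 0.5 N rms. The guarded stops did not trip falsely in a free-air test.
- **Higher readings:** The force read about 5.7 N upward for an instant as the collar seated. At the sinker's first edge contact in the tray there was about 1.3 N sideways on the hook.
- **In-hand check:** An image match meant to confirm the picker had not shifted in the gripper scored low (0.32). I relied instead on seeing the hook enter the slot cleanly.

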